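# Find the pump's rocking foot and press its shim flat

## Task

The transfer pump stands on four feet and one corner of its base plate rocks. Press down on the plate's corners with the fingertips to find the one that gives, then press that corner's orange-ended shim down flat, leaving the other three shims raised. Do not shift or lift the pump, leave everything else where it stands, and finish clear of it all.

Things in the scene. Friction and masses are not known exactly. Their poses are not given: they have to be found in the camera images.
- pump: Cellar transfer pump (grey finned motor, steel head, brass caps) on a bare-steel plate, about 5 kg, loose on four feet. Origin: centre of the plate's underside; x away from the robot along the pump, y left, z up. Plate 200 x 172 x 10 mm with four lugs 50 mm (x) by 62 mm (y, 84.5 to 146.5 mm off centre). The pump keeps within 50 mm of the centre line in y and rises 155 mm above the origin.
- skid: Fixed dark wooden board, 360 x 340 x 12 mm, that carries the four feet and the pump; origin at the centre of its underside on the table; same axes as the pump.
- rock (a joint): How far the rocking foot is pressed down, in m: 0 at rest, 0.0045 at its stop. The rocking lug gives from about 1 N, bottoms at about 4 N and springs back when let go; the other lugs do not give. They look alike until pressed. This number does not tell which corner it is.
- shim_r (a joint): Turn of the shim at the rocking foot, in rad: 0 raised (starts 0 to 0.05), 0.32 flat (its stop). It does not tell where it is. Each shim is a pivoted brass leaf 30 mm wide with an orange end, on the robot's side (-x) of its own lug. About 4 N down on the orange end turns it about a level pivot 33 mm beyond its tab point (+x), 2 mm lower; it stays where it is left, and flat it makes its foot firm.
- shim_b (a joint): Turn of a shim at one of the three firm feet, in rad: 0 fully raised (starts at 0 to 0.05), 0.32 flat. Same looks and behaviour as shim_r; to be left raised.
- shim_c (a joint): Turn of a shim at one of the three firm feet, in rad: 0 fully raised (starts at 0 to 0.05), 0.32 flat. Same looks and behaviour as shim_r; to be left raised.
- shim_d (a joint): Turn of a shim at one of the three firm feet, in rad: 0 fully raised (starts at 0 to 0.05), 0.32 flat. Same looks and behaviour as shim_r; to be left raised.
- corner_1 (a point): Top of the plate's robot-side left corner lug, at the dark dot where to press (over its foot, 25 mm from the lug's ends in x); moves with the pump.
- corner_2 (a point): Top of the plate's robot-side right corner lug, at the dark dot where to press (over its foot, 25 mm from the lug's ends in x); moves with the pump.
- corner_3 (a point): Top of the plate's far left corner lug, at the dark dot where to press (over its foot, 25 mm from the lug's ends in x); moves with the pump.
- corner_4 (a point): Top of the plate's far right corner lug, at the dark dot where to press (over its foot, 25 mm from the lug's ends in x); moves with the pump.
- tab_1 (a point): Where the middle of the top of the orange end (22 x 31 mm) of corner_1's shim lies once the shim is flat: 79 mm to the robot's side of corner_1 along the board's x, 10.5 mm lower. While raised, the end stands about 10 mm above this point. Fixed to the board; does not move with the shim.
- tab_2 (a point): Where the middle of the top of the orange end (22 x 31 mm) of corner_2's shim lies once the shim is flat: 79 mm to the robot's side of corner_2 along the board's x, 10.5 mm lower. While raised, the end stands about 10 mm above this point. Fixed to the board; does not move with the shim.
- tab_3 (a point): Where the middle of the top of the orange end (22 x 31 mm) of corner_3's shim lies once the shim is flat: 79 mm to the robot's side of corner_3 along the board's x, 10.5 mm lower. While raised, the end stands about 10 mm above this point. Fixed to the board; does not move with the shim.
- tab_4 (a point): Where the middle of the top of the orange end (22 x 31 mm) of corner_4's shim lies once the shim is flat: 79 mm to the robot's side of corner_4 along the board's x, 10.5 mm lower. While raised, the end stands about 10 mm above this point. Fixed to the board; does not move with the shim.
- glass_a: Clear tumbler-like tasting glass, 60 mm wide, 100 mm tall; origin at its underside (tools: near the middle). Bystander, to be left alone.
- glass_b: A second, equal tasting glass; origin at its underside (tools: near the middle). Bystander, to be left alone.
- bottle: Amber glass bottle, 72 mm wide, 220 mm tall; origin at its underside (tools: near the middle). Bystander, to be left alone.
- wrench: Open-ended steel wrench lying on the table; origin at its underside (tools: near the middle). Bystander, to be left alone.
- screwdriver: Screwdriver with a wooden handle lying on the table; origin at its underside (tools: near the middle). Bystander, to be left alone.
- tin: Aluminium tin, 60 mm wide, 60 mm tall; origin at its underside (tools: near the middle). Bystander, to be left alone.
- bung: Tapered wooden barrel bung, 48 mm wide, 36 mm tall, standing on the board in front of the pump; origin at its underside (tools: near the middle). Bystander, to be left alone.
- nut: Brass ring nut, 40 mm wide, 16 mm tall, lying on the board in front of the pump; origin at its underside (tools: near the middle). Bystander, to be left alone.

How it is judged:
By the outcome, as a careful person would: the job done as asked, in the order asked, and still so for the second after the job is handed in, with the robot touching nothing.
It also fails if it takes over 58 s, if anything falls off the work surface, if the arm or the gripper's body presses on something with over 40 N, if the wrist force passes 120 N, or if a joint passes its speed limit or range.

## Robot

A 6-joint arm with a two-finger parallel gripper is mounted at the origin on the work surface. World frame = base frame: x ahead of the robot, y to its left, z up, the work surface at z = 0. Lengths are in m, angles in rad, forces in N, time in s.
With the tool pointing down it reaches from about 0.3 to 0.775 m from the base axis. Payload 14.6 kg.
Tool frame: the origin (TCP) lies on the centre line of the jaws, within the pads' length; the fingertips stand 19 mm ahead of it and the grasp point (between the pads) is the TCP (ctrl.tip_reach is the distance from the TCP to the fingertips, in m); x points along the fingers, y is the direction in which the jaws open and shut, and the axes are right-handed (so a half turn about x gives the same grasp; the last joint's range is limited). The gripper opens to 94 mm and grips with 3 to 60 N. Pads are 16 mm wide; open, the fingers measure 119 mm over their backs; the gripper's body (75 mm by 177 mm) begins 78 mm behind the grasp point.
Start: joints at [-1.236, 0.3, 1.521, -0, 1.321, -0.067], TCP at [0.215, -0.506, 0.224] pointing down, gripper open.
Joint ranges: [-3.03, 3.03], [-0.79, 2.21], [0.23, 2.52], [-1.04, 4.18], [0, 3.07], [-2.55, 2.55]. Speed limits (rad/s): [2.22, 2.22, 2.57, 3.14, 3.14, 3.14].

## Interface

Orientations are given as [roll, pitch, yaw] about the fixed x, y, z axes, in that order (R = Rz(yaw) Ry(pitch) Rx(roll)).
In Python, from station import ctrl, optics, models gives the robot as it stands. The module is installed in compiled form; this text tells all that it offers.
- The arm moves only by the tool arm_command, never from a script. Its argument "deltas" is a list of rows, each an object with "translation": the shift along the tool's x, y, z in units of 25 mm (1.0 is 25 mm), a list of three; "turn": the turn, a rotation vector about the tool's x, y, z in units of 5 degrees (1.0 is 5 degrees), a list of three. In form: [{"translation": [x, y, z], "turn": [rx, ry, rz]}, ...]. A call has 1 to 12 rows; each row is the pose to reach, as a shift and turn from the pose commanded when the call began, along the tool's axes at that moment; what a row does not reach only later rows make up. A row lasts 1/12 s, in which the tool goes at most 41.7 mm and 7.16 degrees, less where a joint would pass 70% of its speed; a pose out of reach is approached as far as the arm can. A call with a gripper value outside its range is refused whole. "gripper" is the finger opening in mm, from 0 to 94, set as the call begins (left out, the last holds). The fingers move at their own pace and stop on an object; "force" is the grip in N (left out, the last holds). Time passes only in rows, so rows that repeat a pose let the fingers close. It gives the time, the measured TCP pose, the force and the opening at its end, in the units of the state.
- ctrl.get_obs(): the state, without advancing time (a new reading comes with each control period).
- optics.camera(name): name is "scene" or "top"; returns the picture (400x640x3 uint8, red, green, blue); there is no depth.
- optics.get_calibration(name): a dict with "K" (3x3 intrinsics, pixels), "origin" and "orientation" of the camera in the world. Camera axes: x right, y down, z forward; pixel columns grow to the right and rows downward; lengths in m; the calibration is good to about 2 mm. A picture is of the moment at which its call begins. get_calibration takes no time and is no camera call.
- ctrl.hand_in(): hands the job in, once; it reports no verdict.
Trained networks look in the newest picture that a camera, given by its name, has taken for a name from the list of things; names that differ only in an ending like _2 or _b are one class to them, and where a whole thing is asked for, a point or a joint stands for the part that bears it (a point fixed in the world has none). Each returns a list of dicts, best first, with "score" (0 to 1); they miss things now and then, are a little off and sometimes report something else, mostly with a low value. They report only what shows in the picture. A call takes as long as a camera call.
- models.look_for(target, camera): "box" ([left, top, right, bottom] in pixels, round what is visible of it).
- models.cut_out(target, camera): "pixels" (400x640 bool, what is visible of it) and "box" ([left, top, right, bottom] in pixels, round what is visible of it).
- models.mark_of(target, camera): "at" ([column, row] in pixels: a listed point, or the origin of a listed thing).
The state is a dict: "time_s": time; "qpos": joint angles; "joint_vel": joint speeds; "tau": joint torques, N m; "ee_pos": TCP position; "eef_rot": TCP orientation; "force": force on the tool from outside, world axes, zero at the start; "moment": the same for the moment, N m; "grip_width": finger opening in m.
Only numpy, scipy, OpenCV 4.12 (cv2) and the standard library are available. Lean on these libraries where they do the work, as an engineer would, in place of code of your own. Each camera call takes 0.05 s, during which the arm holds its last target.

## Working session

There is one attempt and no reset: what is moved stays moved. The work goes in short steps, Python scripts to look and compute and a tool call to move; the robot and the scene stay as the last step left them, time stands still between calls to the robot, and variables do not carry over. Pictures are saved under pics/ and viewed, and the job is handed in when it is done.

Besides the shell and the picture viewer there is one more tool, called as name([rows], argument=value, ...), one row to a line, values as JSON. arm_command: Moves the arm, as the interface text tells. Its arguments: {"type":"object","properties":{"deltas":{"type":"array"},"gripper":{"type":"number"},"force":{"type":"number"}},"required":["deltas"]}

```bash
mkdir -p pics; cat > look.py <<'E'
from station import ctrl, optics, models
import cv2,sys
n=sys.argv[1]
for c in ("scene","top"):
    im=optics.camera(c); cv2.imwrite(f"pics/{n}_{c}.png",im[:,:,::-1])
    k=optics.get_calibration(c); print(c,k)
o=ctrl.get_obs(); print(o)
E
python3 look.py a
```

```text
scene {'K': array([[375.32939087,   0.        , 317.47974667],
       [  0.        , 375.32939087, 200.45252143],
       [  0.        ,   0.        ,   1.        ]]), 'origin': array([ 1.08980281, -0.08568099,  0.91369102]), 'orientation': array([-2.564057  ,  0.00621685,  1.3978373 ])}
top {'K': array([[489.0100652 ,   0.        , 329.3354057 ],
       [  0.        , 489.0100652 , 195.70607924],
       [  0.        ,   0.        ,   1.        ]]), 'origin': array([0.29712327, 0.00264712, 1.45732012]), 'orientation': array([-2.96255801,  0.01181929, -1.57450926])}
{'time_s': 0.1, 'qpos': array([-1.23562134e+00,  3.00426817e-01,  1.52154043e+00,  6.70621351e-07,
        1.32073645e+00, -6.66373862e-02]), 'joint_vel': array([-2.49405669e-04,  6.64965990e-04, -2.49704089e-03, -4.78012358e-06,
       -6.38937404e-04,  1.01981204e-03]), 'tau': array([ 1.33249112e-03, -5.32642865e+01, -3.53285193e+01,  7.09897815e-02,
        2.35075696e-02, -4.98699228e-05]), 'ee_pos': array([ 0.2149992 , -0.50598208,  0.22392781]), 'eef_rot': array([-1.63801837,  1.56968528,  1.90538649]), 'force': array([0.42911717, 0.63603571, 0.12617246]), 'moment': array([-0.00471139,  0.02012549, -0.0090649 ]), 'grip_width': 0.09369218358400609}
```

View pics/a_scene.png

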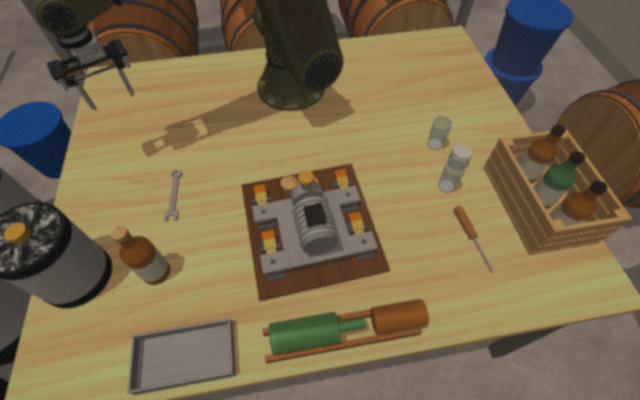

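View pics/a_top.png

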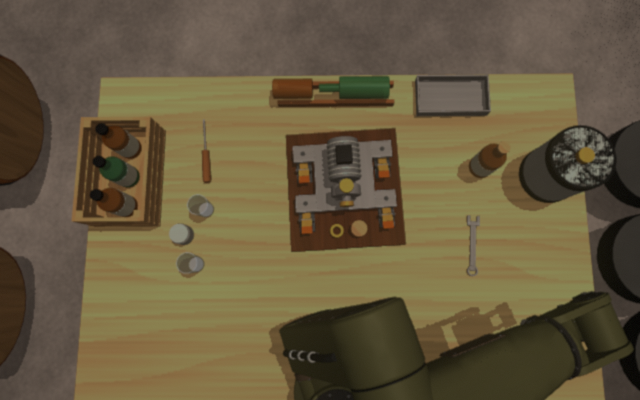

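```bash
cat > geo.py <<'E'
import numpy as np
from station import ctrl, optics, models
from scipy.spatial.transform import Rotation as R
def cal(c):
    k=optics.get_calibration(c); return np.array(k["K"]),np.array(k["origin"]),R.from_euler("xyz",k["orientation"]).as_matrix()
def onplane(c,uv,z):
    K,o,M=cal(c); d=M@np.linalg.solve(K,[uv[0],uv[1],1.]); return o+d*(z-o[2])/d[2]
def proj(c,p):
    K,o,M=cal(c); q=K@(M.T@(np.asarray(p)-o)); return q[:2]/q[2]
E
python3 - <<'E'
from geo import *
for c in ("scene","top"):
    for t in ["corner_1","tab_1","pump","skid","bung","nut","bottle","glass_a"]:
        r=models.mark_of(t,c)
        for d in r[:5]: print(c,t,np.round(d["at"],1),round(d["score"],2),[np.round(onplane(c,d["at"],z),4)[:2] for z in (0,0.03,0.05)])
E
```

```text
scene corner_1 [272.2 261.9] 0.94 [array([ 0.6712, -0.1391]), array([ 0.6849, -0.1373]), array([ 0.6941, -0.1362])]
scene corner_1 [260.2 209.8] 0.81 [array([ 0.5049, -0.1557]), array([ 0.5241, -0.1534]), array([ 0.5369, -0.1519])]
scene corner_1 [363.1 239.8] 0.78 [array([0.6498, 0.1113]), array([0.6643, 0.1048]), array([0.6739, 0.1005])]
scene corner_1 [347.2 194.4] 0.76 [array([0.4968, 0.1007]), array([0.5162, 0.0946]), array([0.5292, 0.0905])]
scene corner_1 [355.4 218. ] 0.47 [array([0.5792, 0.1062]), array([0.596 , 0.0999]), array([0.6072, 0.0957])]
scene tab_1 [339.6 172.1] 0.95 [array([0.4124, 0.0955]), array([0.4346, 0.0896]), array([0.4494, 0.0856])]
scene tab_1 [264.7 235.3] 0.94 [array([ 0.5892, -0.1509]), array([ 0.6056, -0.1488]), array([ 0.6166, -0.1474])]
scene tab_1 [261.  190.4] 0.86 [array([ 0.4378, -0.1473]), array([ 0.4593, -0.1453]), array([ 0.4735, -0.1439])]
scene bung [285.9 187.4] 0.56 [array([ 0.4401, -0.0733]), array([ 0.4614, -0.0737]), array([ 0.4756, -0.074 ])]
scene bung [456.1 163.8] 0.28 [array([0.4445, 0.4567]), array([0.4657, 0.4389]), array([0.479
[... 1730 characters left out ...]
 , -0.0622]), array([ 0.4439, -0.0613])]
top nut [336.  229.8] 0.67 [array([ 0.4572, -0.0007]), array([ 0.4539, -0.0006]), array([ 0.4517, -0.0005])]
top bottle [477.8 165.5] 0.73 [array([ 0.652 , -0.4346]), array([ 0.6447, -0.4256]), array([ 0.6398, -0.4196])]
top bottle [380.2 150.1] 0.42 [array([ 0.7026, -0.1381]), array([ 0.6943, -0.1352]), array([ 0.6887, -0.1333])]
top glass_a [195.9 267.5] 0.91 [array([0.3473, 0.4147]), array([0.3463, 0.4062]), array([0.3456, 0.4005])]
top glass_a [206.9 208.9] 0.76 [array([0.5226, 0.3892]), array([0.5179, 0.3812]), array([0.5148, 0.3759])]
top glass_a [345.1 177.9] 0.55 [array([ 0.6158, -0.0294]), array([ 0.6092, -0.0287]), array([ 0.6049, -0.0283])]
```

```bash
python3 - <<'E'
import cv2
a=cv2.imread("pics/a_scene.png")[155:300,235:395]; b=cv2.imread("pics/a_top.png")[122:257,280:412]
cv2.imwrite("pics/cs.png",cv2.resize(a,None,fx=4.1,fy=4.1,interpolation=cv2.INTER_CUBIC)[:600,:800])
cv2.imwrite("pics/ct.png",cv2.resize(b,None,fx=4.4,fy=4.4,interpolation=cv2.INTER_CUBIC)[:600,:800])
E
```

```text
(no output)
```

View pics/cs.png

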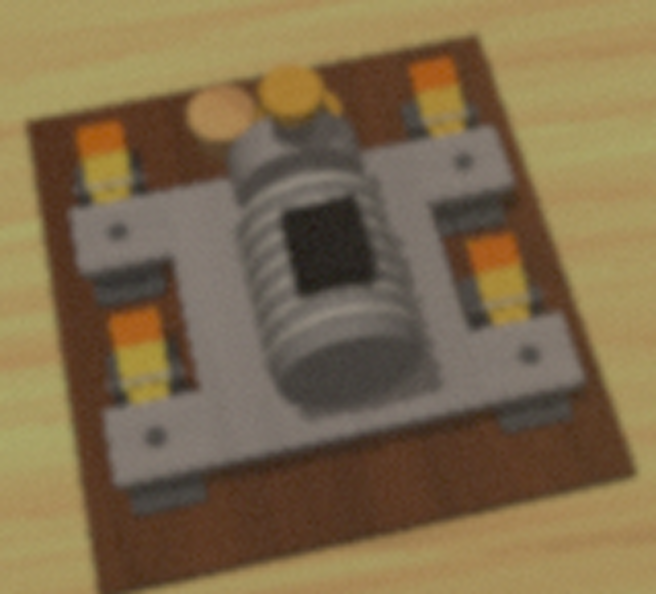

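View pics/ct.png

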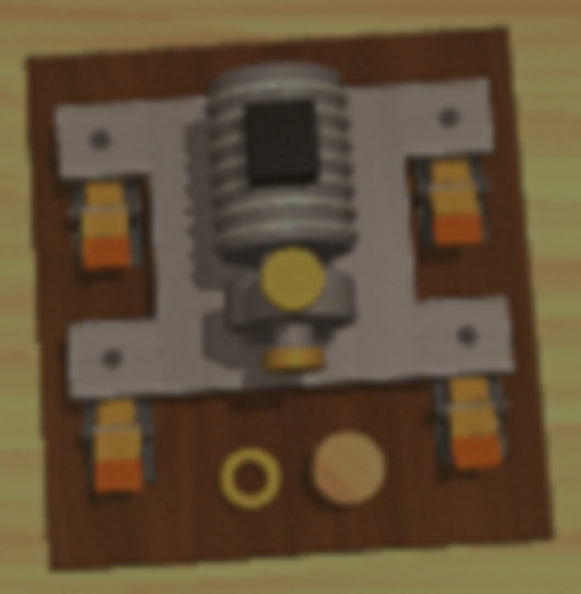

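```bash
cat >> geo.py <<'E'
def P(v,i):
    x,y,yaw,z,hy=v; sx=[-1,-1,1,1][i]*.075; sy=[1,-1,1,-1][i]*hy
    c,s=np.cos(yaw),np.sin(yaw); return np.array([x+c*sx-s*sy,y+s*sx+c*sy,z])
E
python3 - <<'E'
from geo import *
from scipy.optimize import least_squares
S=np.array([(463,160),(117,231),(530,355),(155,436)])/4.1+[235,155]-.4
T=np.array([(112,358),(467,335),(100,139),(449,117)])/4.4+[280,122]-.4
print(S,T)
def f(v,w=(1,1)):
    r=[]
    for i in range(4): r+=list(w[0]*(proj("scene",P(v,i))-S[i]))+list(w[1]*(proj("top",P(v,i))-T[i]))
    return r
for w in((1,1),(1,.02),(.02,1)):
    s=least_squares(f,[.6,-.02,0,.05,.12],args=(w,)); print(np.round(s.x,4)); print(np.round(s.fun,1).reshape(4,4))
s=least_squares(f,[.6,-.02,0,.05,.12]); v=s.x
np.save("v.npy",v)
for i in range(4): print(i+1,P(v,i))
o=[.0,0]
# skid corners, z=0.012
for uv in [(27,60),(508,28),(552,538),(51,570)]: print("skid top",onplane("top",np.array(uv)/4.4+[280,122]-.4,.012))
for uv in [(28,120),(477,37),(635,470),(100,593)]: print("skid scene",onplane("scene",np.array(uv)/4.1+[235,155]-.4,.012))
E
```

```text
[[347.52682927 193.62439024]
 [263.13658537 210.94146341]
 [363.86829268 241.18536585]
 [272.40487805 260.94146341]] [[305.05454545 202.96363636]
 [385.73636364 197.73636364]
 [302.32727273 153.19090909]
 [381.64545455 148.19090909]]
[ 0.6119 -0.0229  0.0595  0.0544  0.1178]
[[-0.2  0.2 -0.4 -0. ]
 [-0.3 -0.1 -0.3  0. ]
 [-0.5 -0.1 -0.4 -0. ]
 [-0.3  0.1 -0.4 -0.2]]
[ 0.6122 -0.0219  0.0604  0.0546  0.1179]
[[ 0.1  0.1 -0.  -0. ]
 [-0.  -0.1 -0.  -0. ]
 [-0.1 -0.1 -0.  -0. ]
 [ 0.   0.1 -0.  -0. ]]
[ 0.6125 -0.0241  0.0587  0.0512  0.118 ]
[[-0.  0. -0. -0.]
 [-0.  0.  0.  0.]
 [-0.  0.  0.  0.]
 [-0.  0. -0. -0.]]
1 [0.53006417 0.0902828  0.05435063]
2 [ 0.54408315 -0.14491344  0.05435063]
3 [0.67979841 0.09920778 0.05435063]
4 [ 0.6938174  -0.13598845  0.05435063]
skid top [0.74857306 0.15217338 0.012     ]
skid top [ 0.76934034 -0.18418842  0.012     ]
skid top [ 0.41326606 -0.20377364  0.012     ]
skid top [0.39343985 0.13176065 0.012     ]
skid scene [ 0.41274161 -0.20138705  0.012     ]
skid scene [0.39548585 0.13391667 0.012     ]
skid scene [0.74934112 0.15510018 0.012     ]
skid scene [ 0.76934278 -0.18086704  0.012     ]
```

```bash
cat >> geo.py <<'E'
def pts():
    v=np.load("v.npy"); yaw=v[2]; d={}
    for i in range(4):
        c=P(v,i); d[f"c{i+1}"]=c; d[f"t{i+1}"]=c+[-.079*np.cos(yaw),-.079*np.sin(yaw),-.0105]
    return d,yaw
def go(name,tipz,dx=0):
    d,yaw=pts(); o=ctrl.get_obs(); Rm=R.from_euler("xyz",o["eef_rot"])
    b=np.array([np.cos(yaw),np.sin(yaw),0]); x=np.array([0,0,-1.]); 
    if not isinstance(name,str): q=np.array([name[0],name[1],0])
    else: q=d[name]+b*dx
    t=np.array([q[0],q[1],tipz+ctrl.tip_reach])
    print("t",o["time_s"],"pos",np.round(o["ee_pos"],4),"F",np.round(o["force"],2),"q",np.round(o["qpos"],2),"tip z",round(o["ee_pos"][2]-ctrl.tip_reach,4))
    print("transl",np.round(Rm.inv().apply(t-o["ee_pos"])/.025,3))
    for s in (1,-1):
        y=b*s; z=np.cross(x,y); G=R.from_matrix(np.array([x,y,z]).T)
        print(" turn",s,np.round(np.degrees((Rm.inv()*G).as_rotvec())/5,2))
E
python3 -c "
from geo import *
d,y=pts();print(d)
print(np.round(R.from_euler('xyz',ctrl.get_obs()['eef_rot']).as_matrix(),3))
go('c2',.22);go('c2',.08)"
```

```text
{'c1': array([0.53006417, 0.0902828 , 0.05435063]), 't1': array([0.45120413, 0.08558231, 0.04385063]), 'c2': array([ 0.54408315, -0.14491344,  0.05435063]), 't2': array([ 0.46522311, -0.14961393,  0.04385063]), 'c3': array([0.67979841, 0.09920778, 0.05435063]), 't3': array([0.60093838, 0.09450729, 0.04385063]), 'c4': array([ 0.6938174 , -0.13598845,  0.05435063]), 't4': array([ 0.61495736, -0.14068895,  0.04385063])}
[[ 0.     0.391 -0.92 ]
 [-0.    -0.92  -0.391]
 [-1.     0.    -0.   ]]
t 0.9 pos [ 0.2151 -0.5062  0.2245] F [ 0.02  0.26 -0.04] q [-1.24  0.3   1.52  0.    1.32 -0.07] tip z 0.2055
transl [ -0.582  -8.155 -17.763]
 turn 1 [-14.08   0.    -0.  ]
 turn -1 [21.92 -0.   -0.  ]
t 0.9 pos [ 0.2151 -0.5062  0.2245] F [ 0.02  0.26 -0.04] q [-1.24  0.3   1.52  0.    1.32 -0.07] tip z 0.2055
transl [  5.018  -8.156 -17.763]
 turn 1 [-14.08   0.    -0.  ]
 turn -1 [21.92 -0.   -0.  ]
```

arm_command([
  {"translation": [-0.58,-8.15,-17.76],"turn": [-14.08,0,0]},
  {"translation": [-0.58,-8.15,-17.76],"turn": [-14.08,0,0]},
  {"translation": [-0.58,-8.15,-17.76],"turn": [-14.08,0,0]},
  {"translation": [-0.58,-8.15,-17.76],"turn": [-14.08,0,0]},
  {"translation": [-0.58,-8.15,-17.76],"turn": [-14.08,0,0]},
  {"translation": [-0.58,-8.15,-17.76],"turn": [-14.08,0,0]},
  {"translation": [-0.58,-8.15,-17.76],"turn": [-14.08,0,0]},
  {"translation": [-0.58,-8.15,-17.76],"turn": [-14.08,0,0]},
  {"translation": [-0.58,-8.15,-17.76],"turn": [-14.08,0,0]},
  {"translation": [-0.58,-8.15,-17.76],"turn": [-14.08,0,0]},
  {"translation": [-0.58,-8.15,-17.76],"turn": [-14.08,0,0]},
  {"translation": [-0.58,-8.15,-17.76],"turn": [-14.08,0,0]},
], gripper=0, force=20)

```text
time_s: 1.9
ee_pos: [0.5457, -0.1423, 0.2391]
eef_rot: [1.833, 1.57, 0.324]
force: [-0.3, -0.7, 0.2]
grip_width: 0.0175
```

```bash
python3 -c "
from geo import *
go('c2',.22);go('c2',.066)"
```

```text
t 1.9 pos [ 0.5457 -0.1423  0.2391] F [-0.28 -0.66  0.17] q [-0.32  0.32  1.46  0.    1.36 -0.38] tip z 0.2201
transl [ 0.004 -0.07   0.1  ]
 turn 1 [ 0.03 -0.   -0.01]
 turn -1 [-3.597e+01  1.000e-02 -0.000e+00]
t 1.9 pos [ 0.5457 -0.1423  0.2391] F [-0.28 -0.66  0.17] q [-0.32  0.32  1.46  0.    1.36 -0.38] tip z 0.2201
transl [ 6.164 -0.073  0.101]
 turn 1 [ 0.03 -0.   -0.01]
 turn -1 [-3.597e+01  1.000e-02 -0.000e+00]
```

arm_command([
  {"translation": [1.2,0,0],"turn": [0,0,0]},
  {"translation": [2.8,0,0],"turn": [0,0,0]},
  {"translation": [4.2,0,0],"turn": [0,0,0]},
  {"translation": [5.4,0,0],"turn": [0,0,0]},
  {"translation": [6,0,0],"turn": [0,0,0]},
  {"translation": [6.1,0,0],"turn": [0,0,0]},
  {"translation": [6.1,0,0],"turn": [0,0,0]},
  {"translation": [6.1,0,0],"turn": [0,0,0]},
])

```text
time_s: 2.57
ee_pos: [0.5447, -0.1453, 0.0878]
eef_rot: [1.196, 1.569, -0.315]
force: [0.1, 0.1, -0.0]
grip_width: 0.0008
```

```bash
python3 -c "
from geo import *
go('c2',.06)"; python3 look.py b | tail -1
```

```text
t 2.5667 pos [ 0.5447 -0.1453  0.0878] F [ 0.13  0.14 -0.05] q [-0.33  0.48  1.62  0.    1.05 -0.39] tip z 0.0688
transl [ 0.35  -0.024 -0.015]
 turn 1 [ 0.    0.01 -0.02]
 turn -1 [-3.6e+01  3.0e-02  1.0e-02]
        5.06524346e-02,  1.01294515e-04]), 'ee_pos': array([ 0.54476473, -0.1452934 ,  0.08805382]), 'eef_rot': array([ 1.18018506,  1.56826308, -0.33090627]), 'force': array([-0.18642461,  0.17618504, -0.03858674]), 'moment': array([-0.06330282, -0.06693074,  0.06958739]), 'grip_width': 0.0006105467197058217}
```

View pics/b_scene.png

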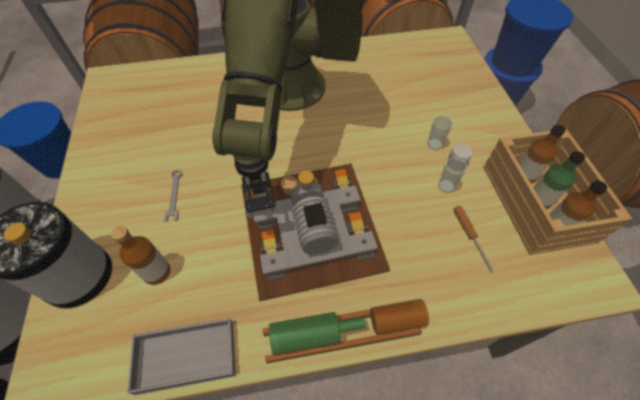

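The gripper stands over corner 2 (about 263,208) with the jaws along x, clear of the pump. I'll descend in small steps.

arm_command([
  {"translation": [0.16,0,0],"turn": [0,0,0]},
  {"translation": [0.32,0,0],"turn": [0,0,0]},
  {"translation": [0.4,0,0],"turn": [0,0,0]},
  {"translation": [0.44,0,0],"turn": [0,0,0]},
  {"translation": [0.44,0,0],"turn": [0,0,0]},
])

```text
time_s: 3.08
ee_pos: [0.5439, -0.145, 0.0752]
eef_rot: [-1.988, 1.57, 2.784]
force: [-0.8, -0.7, -0.4]
grip_width: 0.0004
```

arm_command([
  {"translation": [0.04,0,0],"turn": [0,0,0]},
  {"translation": [0.06,0,0],"turn": [0,0,0]},
  {"translation": [0.06,0,0],"turn": [0,0,0]},
])

```text
time_s: 3.33
ee_pos: [0.544, -0.145, 0.0739]
eef_rot: [-1.766, 1.571, 3.006]
force: [-0.2, -0.4, -0.4]
grip_width: 0.0004
```

arm_command([
  {"translation": [0.04,0,0],"turn": [0,0,0]},
  {"translation": [0.06,0,0],"turn": [0,0,0]},
  {"translation": [0.06,0,0],"turn": [0,0,0]},
])

```text
time_s: 3.58
ee_pos: [0.544, -0.145, 0.0723]
eef_rot: [-1.884, 1.571, 2.888]
force: [0.6, 0.6, -1.0]
grip_width: 0.0005
```

arm_command([
  {"translation": [0.04,0,0],"turn": [0,0,0]},
  {"translation": [0.04,0,0],"turn": [0,0,0]},
  {"translation": [0.04,0,0],"turn": [0,0,0]},
])

```text
time_s: 3.83
ee_pos: [0.544, -0.145, 0.0714]
eef_rot: [-1.861, 1.571, 2.911]
force: [0.3, -0.2, 0.4]
grip_width: 0.0004
```

arm_command([
  {"translation": [0.04,0,0],"turn": [0,0,0]},
  {"translation": [0.04,0,0],"turn": [0,0,0]},
  {"translation": [0.04,0,0],"turn": [0,0,0]},
])

```text
time_s: 4.08
ee_pos: [0.544, -0.145, 0.0704]
eef_rot: [-2.177, 1.571, 2.595]
force: [-0.6, 0.4, 0.2]
grip_width: 0.0004
```

arm_command([
  {"translation": [0.04,0,0],"turn": [0,0,0]},
  {"translation": [0.04,0,0],"turn": [0,0,0]},
  {"translation": [0.04,0,0],"turn": [0,0,0]},
])

```text
time_s: 4.33
ee_pos: [0.5441, -0.1451, 0.0695]
eef_rot: [1.064, 1.571, -0.447]
force: [-0.1, 0.1, 2.3]
grip_width: 0.0002
```

arm_command([
  {"translation": [0.04,0,0],"turn": [0,0,0]},
  {"translation": [0.04,0,0],"turn": [0,0,0]},
  {"translation": [0.04,0,0],"turn": [0,0,0]},
])

```text
time_s: 4.58
ee_pos: [0.5441, -0.1451, 0.0685]
eef_rot: [0.617, 1.571, -0.894]
force: [-0.9, -0.8, 2.0]
grip_width: 0.0003
```

arm_command([
  {"translation": [0.04,0,0],"turn": [0,0,0]},
  {"translation": [0.06,0,0],"turn": [0,0,0]},
  {"translation": [0.06,0,0],"turn": [0,0,0]},
])

```text
time_s: 4.83
ee_pos: [0.544, -0.1451, 0.0669]
eef_rot: [-0.328, 1.571, -1.839]
force: [-1.3, -1.6, 3.8]
grip_width: 0.0006
```

arm_command([
  {"translation": [0.04,0,0],"turn": [0,0,0]},
  {"translation": [0.06,0,0],"turn": [0,0,0]},
  {"translation": [0.06,0,0],"turn": [0,0,0]},
])

```text
time_s: 5.08
ee_pos: [0.5441, -0.1452, 0.0662]
eef_rot: [0.651, 1.57, -0.86]
force: [-6.1, -0.7, 12.2]
grip_width: 0.0008
```

Corner 2 gave about 4 mm at 2–4 N, then stopped hard at 12 N, so it is the rocker. I'll lift off.

arm_command([
  {"translation": [-0.1,0,0],"turn": [0,0,0]},
  {"translation": [-0.2,0,0],"turn": [0,0,0]},
  {"translation": [-0.4,0,0],"turn": [0,0,0]},
  {"translation": [-1,0,0],"turn": [0,0,0]},
  {"translation": [-1.6,0,0],"turn": [0,0,0]},
  {"translation": [-1.6,0,0],"turn": [0,0,0]},
])

```text
time_s: 5.58
ee_pos: [0.5451, -0.1452, 0.108]
eef_rot: [1.239, 1.567, -0.272]
force: [0.1, -0.0, 0.4]
grip_width: 0.0002
```

```bash
python3 -c "
from geo import *
go('c1',.1);go('c1',.22);go('t2',.085)"; python3 look.py c | tail -1
```

```text
t 5.5833 pos [ 0.5451 -0.1452  0.108 ] F [ 0.1  -0.01  0.37] q [-0.33  0.45  1.6   0.    1.09 -0.39] tip z 0.089
transl [-0.452 -0.037 -9.439]
 turn 1 [ 0.    0.01 -0.04]
 turn -1 [-3.6e+01  6.0e-02  2.0e-02]
t 5.5833 pos [ 0.5451 -0.1452  0.108 ] F [ 0.1  -0.01  0.37] q [-0.33  0.45  1.6   0.    1.09 -0.39] tip z 0.089
transl [-5.252 -0.02  -9.434]
 turn 1 [ 0.    0.01 -0.04]
 turn -1 [-3.6e+01  6.0e-02  2.0e-02]
t 5.5833 pos [ 0.5451 -0.1452  0.108 ] F [ 0.1  -0.01  0.37] q [-0.33  0.45  1.6   0.    1.09 -0.39] tip z 0.089
transl [ 0.148 -3.202 -0.017]
 turn 1 [ 0.    0.01 -0.04]
 turn -1 [-3.6e+01  6.0e-02  2.0e-02]
        1.86052253e-01,  7.22394980e-04]), 'ee_pos': array([ 0.54408468, -0.14495483,  0.10531747]), 'eef_rot': array([ 1.43719602,  1.57028616, -0.07385789]), 'force': array([ 0.09118654,  0.1257154 , -0.15177965]), 'moment': array([-0.0762779 , -0.08640272, -0.00765293]), 'grip_width': 0.00046921455658109585}
```

View pics/c_scene.png

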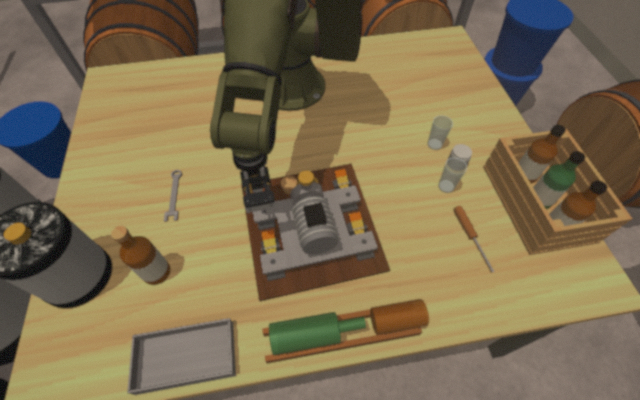

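arm_command([
  {"translation": [0,-1.2,0],"turn": [0,0,0]},
  {"translation": [0,-2.4,0],"turn": [0,0,0]},
  {"translation": [0,-3.1,0],"turn": [0,0,0]},
  {"translation": [0,-3.15,0],"turn": [0,0,0]},
  {"translation": [0,-3.15,0],"turn": [0,0,0]},
  {"translation": [0.6,-3.15,0],"turn": [0,0,0]},
  {"translation": [0.8,-3.15,0],"turn": [0,0,0]},
  {"translation": [0.8,-3.15,0],"turn": [0,0,0]},
])

```text
time_s: 6.35
ee_pos: [0.4653, -0.1494, 0.0839]
eef_rot: [-2.046, 1.568, 2.727]
force: [-0.2, -0.5, 0.2]
grip_width: 0.0006
```

```bash
python3 look.py d | tail -1;python3 -c "
from geo import *
go('t2',.0405)
import cv2
a=cv2.imread('pics/d_scene.png')[150:300,225:395]
cv2.imwrite('pics/d1.png',cv2.resize(a,None,fx=4,fy=4))"
```

```text
-1.44639815e-02,  4.32045592e-03]), 'ee_pos': array([ 0.46577235, -0.1496111 ,  0.08526145]), 'eef_rot': array([-2.07863569,  1.57009124,  2.69376063]), 'force': array([ 0.19245386, -0.58341111, -0.64803623]), 'moment': array([-0.07316068, -0.14526177, -0.02174252]), 'grip_width': 0.00015358897843977676}
t 6.45 pos [ 0.4658 -0.1496  0.0853] F [ 0.19 -0.58 -0.65] q [-0.39  0.34  1.83  0.    0.98 -0.45] tip z 0.0663
transl [ 1.03e+00 -2.10e-02 -1.00e-03]
 turn 1 [ 0.01 -0.    0.01]
 turn -1 [-3.599e+01 -1.000e-02 -1.000e-02]
```

View pics/d1.png

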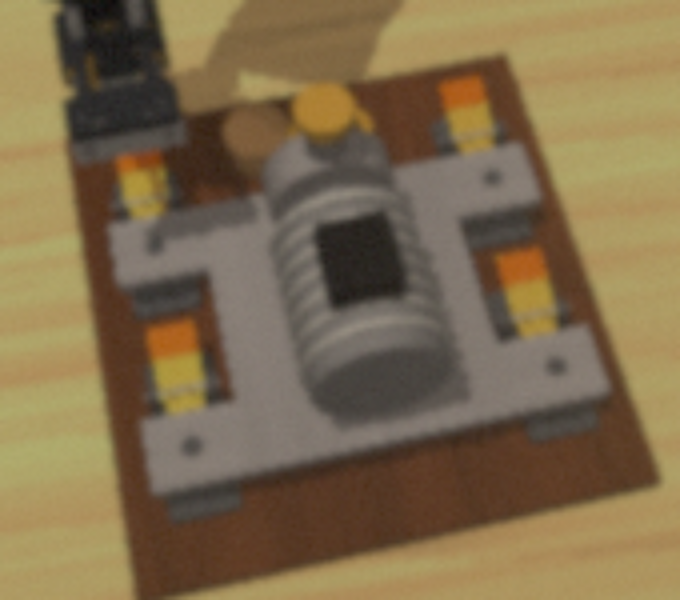

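The tips hover over tab 2, with the orange end at about (140,160) in the crop, so I'll press.

arm_command([
  {"translation": [0.2,0,0],"turn": [0,0,0]},
  {"translation": [0.4,0,0],"turn": [0,0,0]},
  {"translation": [0.5,0,0],"turn": [0,0,0]},
  {"translation": [0.6,0,0],"turn": [0,0,0]},
  {"translation": [0.7,0,0],"turn": [0,0,0]},
  {"translation": [0.78,0,0],"turn": [0,0,0]},
  {"translation": [0.84,0,0],"turn": [0,0,0]},
  {"translation": [0.88,0,0],"turn": [0,0,0]},
  {"translation": [0.88,0,0],"turn": [0,0,0]},
])

```text
time_s: 7.2
ee_pos: [0.4654, -0.1497, 0.0633]
eef_rot: [-1.831, 1.571, 2.941]
force: [-0.9, -0.0, 1.6]
grip_width: 0.0006
```

arm_command([
  {"translation": [0.04,0,0],"turn": [0,0,0]},
  {"translation": [0.08,0,0],"turn": [0,0,0]},
  {"translation": [0.08,0,0],"turn": [0,0,0]},
])

```text
time_s: 7.45
ee_pos: [0.4654, -0.1497, 0.0614]
eef_rot: [-1.499, 1.571, -3.01]
force: [-1.3, -0.6, 2.6]
grip_width: 0.0006
```

arm_command([
  {"translation": [0.04,0,0],"turn": [0,0,0]},
  {"translation": [0.08,0,0],"turn": [0,0,0]},
  {"translation": [0.08,0,0],"turn": [0,0,0]},
])

```text
time_s: 7.7
ee_pos: [0.4655, -0.1498, 0.0604]
eef_rot: [0.214, 1.571, -1.297]
force: [-9.6, 2.0, 18.6]
grip_width: 0.0005
```

arm_command([
  {"translation": [0.03,0,0],"turn": [0,0,0]},
  {"translation": [0.06,0,0],"turn": [0,0,0]},
  {"translation": [0.06,0,0],"turn": [0,0,0]},
])

```text
time_s: 7.95
ee_pos: [0.4656, -0.1499, 0.0601]
eef_rot: [0.672, 1.57, -0.839]
force: [-16.8, 3.6, 38.8]
grip_width: 0.0003
```

Hard stop at tip z 0.041, as predicted for flat. I'll lift clear, straight up.

arm_command([
  {"translation": [-0.1,0,0],"turn": [0,0,0]},
  {"translation": [-0.2,0,0],"turn": [0,0,0]},
  {"translation": [-0.5,0,0],"turn": [0,0,0]},
  {"translation": [-1.2,0,0],"turn": [0,0,0]},
  {"translation": [-2,0,0],"turn": [0,0,0]},
  {"translation": [-2.1,0,0],"turn": [0,0,0]},
  {"translation": [-2.1,0,0],"turn": [0,0,0]},
])

```text
time_s: 8.53
ee_pos: [0.466, -0.1499, 0.1114]
eef_rot: [1.171, 1.568, -0.34]
force: [-0.8, 0.3, -0.6]
grip_width: 0.0001
```

```bash
python3 -c "
from geo import *
go('c2',.065)"
```

```text
t 8.5333 pos [ 0.466  -0.1499  0.1114] F [-0.82  0.29 -0.58] q [-0.39  0.3   1.81  0.    1.03 -0.45] tip z 0.0924
transl [ 1.101  3.128 -0.014]
 turn 1 [ 0.    0.01 -0.02]
 turn -1 [-3.6e+01  4.0e-02  2.0e-02]
```

Verifying: I'll press corner 2 again, which should now be firm.

arm_command([
  {"translation": [0,1.2,0],"turn": [0,0,0]},
  {"translation": [0,2.4,0],"turn": [0,0,0]},
  {"translation": [0,3.1,0],"turn": [0,0,0]},
  {"translation": [0.3,3.13,0],"turn": [0,0,0]},
  {"translation": [0.8,3.13,0],"turn": [0,0,0]},
  {"translation": [1.2,3.13,0],"turn": [0,0,0]},
  {"translation": [1.4,3.13,0],"turn": [0,0,0]},
  {"translation": [1.4,3.13,0],"turn": [0,0,0]},
  {"translation": [1.4,3.13,0],"turn": [0,0,0]},
])

```text
time_s: 9.28
ee_pos: [0.5432, -0.1451, 0.0752]
eef_rot: [-2.018, 1.57, 2.754]
force: [0.6, -0.4, 0.0]
grip_width: 0.0006
```

arm_command([
  {"translation": [0.04,0,0],"turn": [0,0,0]},
  {"translation": [0.06,0,0],"turn": [0,0,0]},
  {"translation": [0.06,0,0],"turn": [0,0,0]},
])

```text
time_s: 9.53
ee_pos: [0.5436, -0.1451, 0.0743]
eef_rot: [1.211, 1.57, -0.3]
force: [-1.0, -0.0, -0.6]
grip_width: 0.0001
```

arm_command([
  {"translation": [0.04,0,0],"turn": [0,0,0]},
  {"translation": [0.08,0,0],"turn": [0,0,0]},
  {"translation": [0.12,0,0],"turn": [0,0,0]},
  {"translation": [0.12,0,0],"turn": [0,0,0]},
])

```text
time_s: 9.87
ee_pos: [0.5436, -0.145, 0.0709]
eef_rot: [1.841, 1.571, 0.33]
force: [0.3, -0.1, -0.0]
grip_width: 0.0006
```

arm_command([
  {"translation": [0.04,0,0],"turn": [0,0,0]},
  {"translation": [0.04,0,0],"turn": [0,0,0]},
])

```text
time_s: 10.03
ee_pos: [0.5436, -0.1451, 0.0706]
eef_rot: [1.06, 1.571, -0.451]
force: [-3.7, 0.7, 8.1]
grip_width: 0.0005
```

arm_command([
  {"translation": [0.03,0,0],"turn": [0,0,0]},
  {"translation": [0.03,0,0],"turn": [0,0,0]},
])

```text
time_s: 10.2
ee_pos: [0.5437, -0.1451, 0.0704]
eef_rot: [1.02, 1.57, -0.491]
force: [-7.2, 1.0, 14.5]
grip_width: 0.0007
```

Corner 2 is firm now: 8 to 14 N at z 0.0705 with no travel. I'll lift and retreat the way I came.

arm_command([
  {"translation": [-0.1,0,0],"turn": [0,0,0]},
  {"translation": [-0.3,0,0],"turn": [0,0,0]},
  {"translation": [-1,0,0],"turn": [0,0,0]},
  {"translation": [-2.4,0,0],"turn": [0,0,0]},
  {"translation": [-3.8,0,0],"turn": [0,0,0]},
  {"translation": [-5.2,0,0],"turn": [0,0,0]},
  {"translation": [-6.6,0,0],"turn": [0,0,0]},
  {"translation": [-7,0,0],"turn": [0,0,0]},
])

```text
time_s: 10.87
ee_pos: [0.5446, -0.1454, 0.25]
eef_rot: [1.19, 1.564, -0.321]
force: [0.1, -0.5, 0.9]
grip_width: 0.0009
```

```bash
python3 -c "
from geo import *
go((.25,-.48),.22)"
```

```text
t 10.8667 pos [ 0.5446 -0.1454  0.25  ] F [ 0.05 -0.47  0.88] q [-0.33  0.31  1.45  0.    1.38 -0.39] tip z 0.231
transl [  0.39  -12.566  12.656]
 turn 1 [ 0.    0.03 -0.08]
 turn -1 [-36.     0.12   0.05]
```

arm_command([
  {"translation": [0,-0.6,0.6],"turn": [1,0,0]},
  {"translation": [0,-1.6,1.6],"turn": [2,0,0]},
  {"translation": [0,-2.7,2.7],"turn": [3,0,0]},
  {"translation": [0,-3.8,3.8],"turn": [4,0,0]},
  {"translation": [0,-4.9,4.9],"turn": [5,0,0]},
  {"translation": [0,-6,6],"turn": [6,0,0]},
  {"translation": [0,-7.1,7.1],"turn": [7,0,0]},
  {"translation": [0,-8.2,8.2],"turn": [8,0,0]},
  {"translation": [0,-9.3,9.3],"turn": [9,0,0]},
  {"translation": [0,-10.4,10.4],"turn": [10,0,0]},
  {"translation": [0,-11.5,11.5],"turn": [10,0,0]},
  {"translation": [0,-12,12],"turn": [10,0,0]},
])

```text
time_s: 11.87
ee_pos: [0.2591, -0.4648, 0.2438]
eef_rot: [-0.86, 1.57, 3.037]
force: [-0.1, 0.1, -0.5]
grip_width: 0.0004
```

arm_command([
  {"translation": [0,0,0],"turn": [0,0,0]},
  {"translation": [0,0,0],"turn": [0,0,0]},
  {"translation": [0,0,0],"turn": [0,0,0]},
  {"translation": [0,0,0],"turn": [0,0,0]},
])

```text
time_s: 12.2
ee_pos: [0.2628, -0.4616, 0.2442]
eef_rot: [-3.023, 1.571, 0.878]
force: [0.3, 0.2, -0.2]
grip_width: 0.0005
```

```bash
python3 look.py e | tail -1;python3 -c "
import cv2,numpy as np
r=[]
for n in 'ae':
  a=cv2.imread(f'pics/{n}_scene.png')[150:300,235:395]; b=cv2.imread(f'pics/{n}_top.png')[117:257,280:412]
  r.append(np.hstack([cv2.resize(a,(400,300)),cv2.resize(b,(400,300))]))
cv2.imwrite('pics/e1.png',np.vstack(r))
d=cv2.absdiff(cv2.imread('pics/a_scene.png'),cv2.imread('pics/e_scene.png')); cv2.imwrite('pics/ed.png',np.clip(d.astype(int)*4,0,255))"
```

```text
3.64309503e-02,  1.18033760e-02]), 'ee_pos': array([ 0.26280571, -0.46174281,  0.24429665]), 'eef_rot': array([ 1.90840521,  1.57065641, -0.47381681]), 'force': array([-0.47693069, -0.30289816, -0.22068845]), 'moment': array([-0.01970944, -0.01997009, -0.06654519]), 'grip_width': 0.0002904591713961477}[ WARN:0@0.104] global loadsave.cpp:1063 imwrite_ Unsupported depth image for selected encoder is fallbacked to CV_8U.
```

View pics/e1.png

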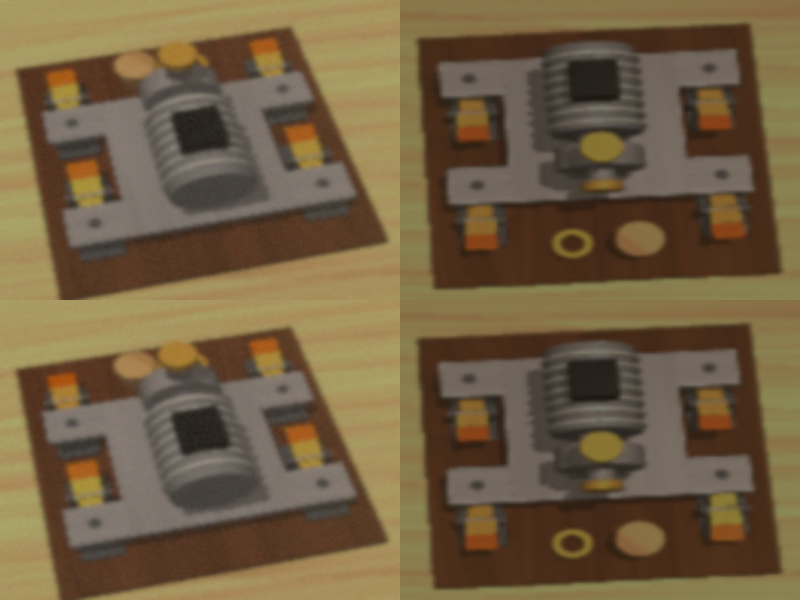

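View pics/ed.png

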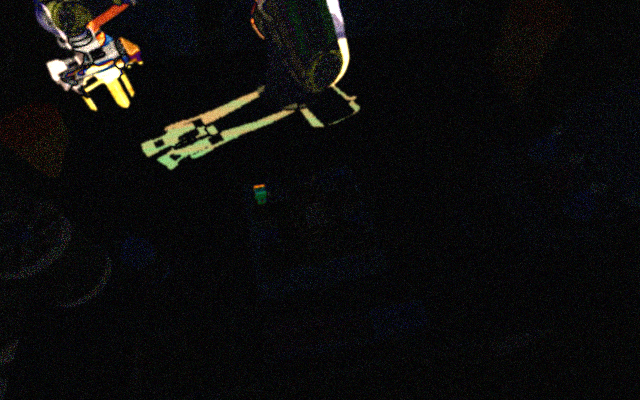

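Apart from the arm and its shadow, the difference image shows one change: shim 2's tab at (261,193). The pump and everything else are where they stood. I'll hand in.

```bash
python3 -c "
from station import ctrl
print(ctrl.hand_in())"
```

```text
the job is handed in; nothing more can be done
None
```

The rocking corner was corner_2 (robot-side right). I pressed its orange-ended shim down flat, left the other three shims raised, and handed the job in at about 12 s.

- **Finding the corner:** corner_2 was the first one I pressed. It gave about 4 mm at 2–4 N, then stopped hard at 12 N. That matches the rocking foot, so I did not press the other three.
- **Pressing the shim:** the tab went down to a hard stop with the tip at z = 0.041, within 1 mm of the expected flat height. The last step peaked at 39 N vertical (about 42 N with the sideways part). That was on the fingertips; the 40 N limit is for the arm or gripper body.
- **Checks afterwards:** pressing corner_2 again met 8–14 N with no visible travel, so the foot is now firm. In before-and-after scene pictures, the only change besides the arm and its shadow is shim 2. The arm finished clear, with the force reading near zero.

No checks failed or disagreed, except that the plate top was about 3 mm lower on contact than the two-camera fit said. I used the contact height from then on.

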